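Lock down the cover of a countertop water filter with its wing key

TASK

The cartridge of the countertop water filter has just been changed and the grey cover is back on, but its two captive screws are still loose. Take the blue wing key out of the holster on the end of the filter and use it to turn both screws clockwise until each one comes up against its stop (slot in line with the green marks), then put the key back in the holster, fully down on its collar. Turn the screws only with the key, keep the gripper itself off the filter, and do not knock over or shift the old cartridge, the mug or the glass.

Things in the scene. Friction and masses are not known exactly. Their poses are not given: they have to be found in the camera images.
- filter_unit: Countertop water filter, fixed: white case 100 mm (its x) by 204 mm (its y), grey cover, top face at z = 70 mm. Origin: centre of the underside, z up; black status window on its -x side. Screws at x = 0, y = +60 and -60 mm; key holster, a grey upright tube, on its right end at y = -126 mm. Flat marks by each screw: green along its y (locked), orange along its x (open).
- wing_key: Key, loose, 80 g, 107 mm long; starts upright in the holster at any yaw. Origin at the blade's lower tip, z up to the handle. Steel blade 21.5 mm wide (x), 4 mm thick (y), 12 mm long, tip 19.5 x 3; shank 22 mm thick to z = 42; blue collar 37 mm across, z = 42 to 50, sits on the holster rim; flat blue wing handle 44 mm along x, 16 mm along y, up to z = 107. Half a turn makes no difference.
- key_grip (a point): Point on the key's axis where to grip it, 84 mm above the blade tip, in the middle of the wing handle (fingers close across its 16 mm thickness, the key's y).
- holster_rim (a point): Centre of the open mouth of the holster, at its rim, 70 mm above the worktop. Round bore 28 mm in diameter, 48 mm deep, outside 38 mm. With the key put away, the key's origin lies 42 mm straight below this point and the collar sits on the rim.
- screw_left (a joint): Angle of the left captive screw (filter's +y side). 0 = open, slot along the filter's x; grows clockwise seen from above; 1.571 = locked against its stop, slot along the filter's y. The slot is the filter's x axis turned clockwise by this angle. Starts at 0.2 to 0.75, stays where left, takes up to 0.2 N m to turn.
- screw_right (a joint): Angle of the right captive screw (filter's -y side, next to the holster); same meaning as the left one.
- screw_left_slot (a point): Centre of the left screw's head, at its top face, 81 mm above the worktop. Steel head 44 mm in diameter, 11 mm tall, with a closed-ended slot 26 mm long, 7 mm wide and 8 mm deep. Its own x axis lies along the slot.
- screw_right_slot (a point): Centre of the right screw's head, at its top face; same shape as the left one.
- old_cartridge: Spent filter cartridge, white, 60 mm in diameter, 134 mm tall, standing loose on the worktop to the left of the filter; bystander. Origin at the centre of its foot.
- mug: White mug with dark dots, 82x114x91 mm, loose, standing to the left of the filter; bystander. Origin at its foot.
- drink_glass: Tall drinking glass, 71 mm in diameter, 144 mm tall, loose, standing behind and to the right of the filter; bystander. Origin at its foot.
There are look-alikes about, which are no part of the job. Of the things that look like the wing_key, the smaller one is meant.

How it is judged (in metres and radians):
At the end, for the whole second after the job is handed in: Both screws are turned clockwise to within 0.12 rad (7 degrees) of the stop at 1.571, and the key stands upright and at rest in the holster, released: its origin within 8 mm sideways of the rim's centre, at least 37 of the 42 mm down, tilted less than 0.1 rad (value of joint each of screw_left, screw_right above 1.45 rad and horizontal distance between wing_key and holster_rim below 0.008 m and z of wing_key in the frame of holster_rim below -0.037 m and angle between wing_key's own z axis and vertical below 0.1 rad and linear speed of wing_key below 0.02 m/s); the robot touches nothing.
It fails at once if the gripper's fingers push on the filter or its screws with more than 5 N (the screws are turned only with the key) (contact force between the fingers and filter_unit above 5 N).
It fails at once if the old cartridge, the mug or the glass is shifted by more than 30 mm or tipped by more than 0.3 rad (distance of any of old_cartridge, mug, drink_glass from where it was at the start of the episode above 0.03 m or angle between any of old_cartridge, mug, drink_glass's own z axis and vertical above 0.3 rad).
It also fails if it takes over 72 s, if anything falls off the work surface, if the arm or the gripper's body presses on something with over 40 N, if the wrist force passes 120 N, or if a joint passes its speed limit or range.

ROBOT

A 6-joint arm with a two-finger parallel gripper is mounted at the origin on a cart in front of the work surface, level with it; the furniture and walls round the work are solid. World frame = base frame: x ahead of the robot, y to its left, z up, the work surface at z = 0. Lengths are in mm, angles in rad, forces in N, time in s.
With the tool pointing down it reaches from about 325 to 1000 mm from the base axis. Payload 5.1 kg.
Tool frame: the origin (TCP) lies on the centre line of the jaws, within the pads' length; the fingertips stand 25 mm ahead of it and the grasp point (between the pads) lies 6 mm ahead of it; z points along the fingers, y is the direction in which the jaws open and shut (so a half turn about z gives the same grasp; the last joint's range is limited). The gripper opens to 85 mm and grips with 20 to 120 N. Pads are 22 mm wide; open, the fingers measure 114 mm over their backs; the gripper's body (76 mm by 85 mm) begins 54 mm behind the grasp point. The pads swing forward as they close: fully open they stand 13 mm farther back than shut.
Start: joints at [1.124, 0.124, 1.65, -0, 1.367, -0.083], TCP at [231.308, 607.438, 256.322] pointing down, gripper open.
Joint ranges: [-2.61, 2.61], [-1.02, 2.33], [0.03, 2.71], [-1.35, 4.49], [0.32, 2.68], [-2.91, 2.91]. Speed limits (rad/s): [2.57, 2.57, 3.14, 3.14, 3.14, 3.14].

INTERFACE

Orientations are given as a 3x3 rotation matrix whose columns are the frame's x, y, z axes.
In Python, from bench import bot, let_go, clamp, planner, imaging, finish_job, status gives the robot as it stands. Calls block until the motion is done:
- bot.move_to(position, orientation): joint-space move of the TCP to a pose.
- bot.servo_line(position, ori=None, speed=150, f_stop=None): straight line of the TCP; ori=None keeps the orientation; speed is the mean speed in mm/s. With f_stop (N) it stops when the force on the tool has changed by that much, and returns True; else False.
- bot.movej(angles): joint-space move.
- let_go() and clamp(effort=None): open the fingers fully, or close them until they stop; effort is the grip in N (None keeps the last).
- bot.pause(seconds).
- planner.inverse_kinematics(position, orientation): joint angles nearest the present ones, or None.
- imaging.get_image(name): name is "scene" or "top"; returns a dict with "img" (420x560x3 uint8, red, green, blue), "fovy" (degrees; the focal length in pixels is half the picture's height over the tangent of half this angle, whatever the lens; pixels are square), "cx", "cy" (the principal point, pixels), "dist" ([k1, k2, p1, p2, k3] as OpenCV has them; the pictures are not rectified), "extrinsics" (4x4, takes a point from camera to world coordinates). Camera axes: x right, y down, z forward; pixel columns grow to the right and rows downward; lengths in mm; the calibration is good to about 2 mm. A picture is of the moment at which its call begins. There is no depth.
A pose or a line that the arm cannot do raises bot.PlanningError and nothing moves.
- finish_job(): hands the job in, once; it reports no verdict.
Readings, each from a call of its own:
- status.current_time_s(): time.
- status.current_q(): joint angles.
- status.current_dq(): joint speeds.
- status.current_joint_torque(): joint torques, N m.
- status.current_ee_pos(): TCP position.
- status.current_orientation(): TCP orientation.
- status.current_wrist_force(): force on the tool from outside, world axes, zero at the start.
- status.current_wrist_torque(): the same for the moment, N m.
- status.current_finger_gap(): finger opening in mm.
Only numpy, scipy, OpenCV 4.12 (cv2) and the standard library are available. Lean on these libraries where they do the work, as an engineer would, in place of code of your own. Each camera call takes 0.05 s, during which the arm holds its last target.

## Working session

There is one attempt and no reset: what is moved stays moved. The work goes in short steps, each a Python script; the robot and the scene stay as the last script left them, time stands still between calls to the robot, and variables do not carry over. Pictures are saved under pics/ and viewed, and the job is handed in when it is done.

```bash
ls; mkdir -p pics
python3 - <<'E'
from bench import imaging,status
import cv2
for n in ("scene","top"):
    d=imaging.get_image(n); cv2.imwrite(f"pics/{n}0.png",d["img"][:,:,::-1])
    print(n,d["fovy"],d["cx"],d["cy"],d["dist"]);print(d["extrinsics"])
print(status.current_time_s())
E
```

```text
pics
scene 52.346803349473475 276.56535741485027 209.05828625771113 [-0.12779406  0.          0.          0.          0.        ]
[[ 6.22856850e-01 -6.03604713e-01  4.97705430e-01 -1.57837707e+02]
 [-7.82335737e-01 -4.80863370e-01  3.95880302e-01 -4.92718195e+02]
 [ 3.73094179e-04 -6.35949502e-01 -7.71730582e-01  1.12224942e+03]
 [ 0.00000000e+00  0.00000000e+00  0.00000000e+00  1.00000000e+00]]
top 43.39880235842634 287.19421418258753 212.99380689341882 [-0.03219333  0.          0.          0.          0.        ]
[[ 7.31663040e-02 -9.41160808e-01  3.29943974e-01 -1.18022949e+01]
 [-9.97277429e-01 -6.59954991e-02  3.28986953e-02  6.39426854e+00]
 [-9.18814540e-03 -3.31452754e-01 -9.43427077e-01  1.54199331e+03]
 [ 0.00000000e+00  0.00000000e+00  0.00000000e+00  1.00000000e+00]]
0.1
```

View pics/scene0.png

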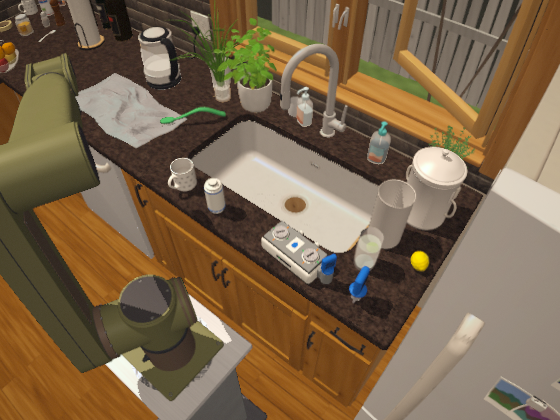

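View pics/top0.png

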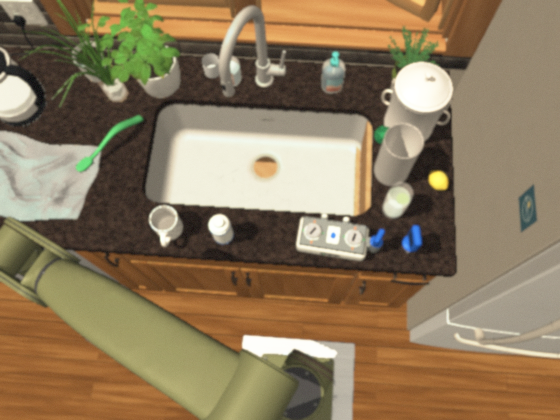

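The filter unit is at about (295,250) in "scene" and (332,237) in "top". The wing key is at (327,268) and (377,238), and the larger look-alike is at (360,285) and (412,238). Next I'll enlarge these areas.

Run:
```python
import cv2
a=cv2.imread("pics/scene0.png")[215:305,255:385]; cv2.imwrite("pics/s0c.png",cv2.resize(a,None,fx=6,fy=6,interpolation=cv2.INTER_CUBIC))
a=cv2.imread("pics/top0.png")[205:270,290:430]; cv2.imwrite("pics/t0c.png",cv2.resize(a,None,fx=5.7,fy=5.7,interpolation=cv2.INTER_CUBIC))
```

```text
(no output)
```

View pics/s0c.png

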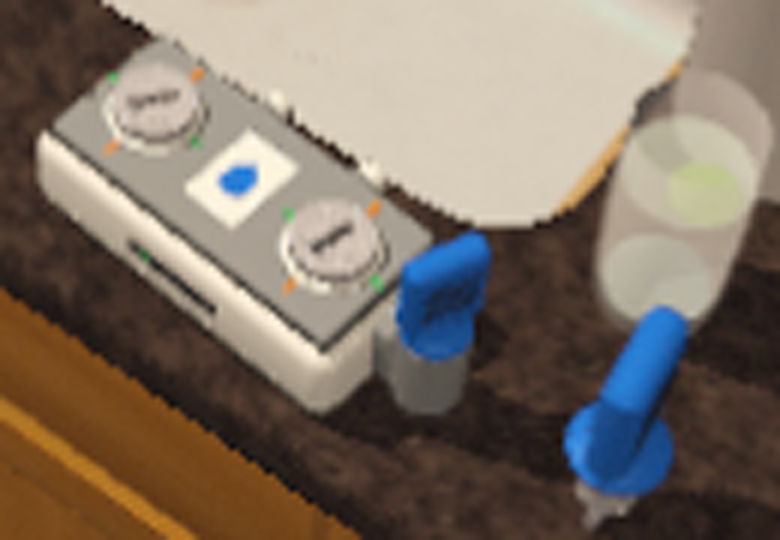

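View pics/t0c.png

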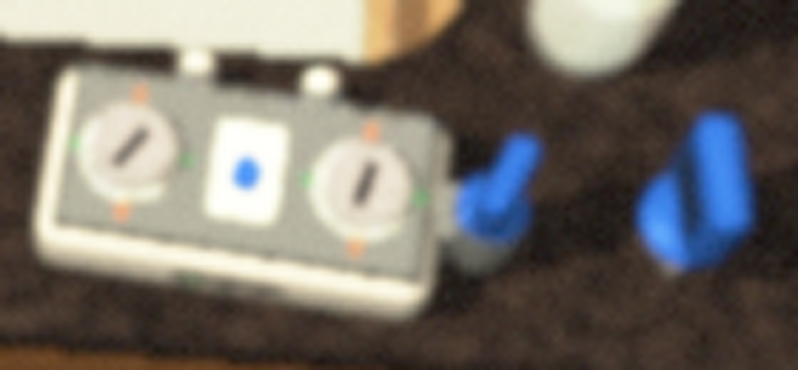

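```bash
cat > h.py <<'E'
import numpy as np, cv2
from scipy.optimize import least_squares
class Cam:
    def __init__(s,d):
        f=d["img"].shape[0]/2/np.tan(np.radians(d["fovy"])/2)
        s.K=np.array([[f,0,d["cx"]],[0,f,d["cy"]],[0,0,1.]]); s.D=np.array(d["dist"],float)
        s.E=np.array(d["extrinsics"]); W=np.linalg.inv(s.E); s.r=cv2.Rodrigues(W[:3,:3])[0]; s.t=W[:3,3]
    def proj(s,P): return cv2.projectPoints(np.asarray(P,float).reshape(-1,3),s.r,s.t,s.K,s.D)[0].reshape(-1,2)
    def onz(s,uv,z):
        n=cv2.undistortPoints(np.asarray(uv,float).reshape(-1,1,2),s.K,s.D).reshape(-1,2)
        d=np.c_[n,np.ones(len(n))]@s.E[:3,:3].T; o=s.E[:3,3]
        return o+d*((z-o[2])/d[:,2])[:,None]
def Rz(a): c,s=np.cos(a),np.sin(a); return np.array([[c,-s,0],[s,c,0],[0,0,1]])
E
cat > fit.py <<'E'
from h import *
from bench import imaging
S=Cam(imaging.get_image("scene"));T=Cam(imaging.get_image("top"))
sc=lambda p:(np.array(p,float)+.5)/6-.5+[255,215]
tc=lambda p:(np.array(p,float)+.5)/5.7-.5+[290,205]
sl_s=S.onz(sc([(152,97),(333,237)]),81); sl_t=T.onz(tc([(132,143),(366,184)]),81)
print("screws scene",sl_s,"top",sl_t, np.linalg.norm(sl_s[0]-sl_s[1]),np.linalg.norm(sl_t[0]-sl_t[1]))
for p in (sl_s,sl_t):
    d=p[0]-p[1]; print("yaw",np.arctan2(-d[0],d[1]))
m=(sl_s+sl_t)/2; c=m.mean(0); d=m[0]-m[1]; yaw=np.arctan2(-d[0],d[1]); print("c",c,"yaw",yaw)
e=T.onz(tc([(115,163),(148,128),(358,205),(374,165)]),81); es=S.onz(sc([(130,101),(178,94),(313,247),(351,224)]),81)
for q in(e,es):
  for i in(0,2):
    v=q[i+1]-q[i]; a=np.arctan2(v[1],v[0]); print("slot ang cw from filter x",yaw-a,np.linalg.norm(v))
print("holster pred",c+Rz(yaw)@[0,-126,0])
print("collar",S.onz(sc([(437,330)]),78),T.onz(tc([(490,210)]),78))
print("handle top ends scene",S.onz(sc([(420,275),(470,242)]),135),"top",T.onz(tc([(498,190),(527,145)]),135))
E
python3 fit.py
```

```text
screws scene [[ 453.34533944  -19.60924219   81.        ]
 [ 441.6008541  -140.71029993   81.        ]] top [[ 453.17569153  -20.36437537   81.        ]
 [ 439.74570803 -139.81044951   81.        ]] 121.66922010530253 120.19870666698381
yaw -0.09667852503148337
yaw -0.11196530475312001
c [446.96689827 -80.12359175  81.        ] yaw -0.10427544355345363
slot ang cw from filter x 0.5650527853959105 25.265370085568325
slot ang cw from filter x 0.22464725621876036 22.93557011960374
slot ang cw from filter x 0.6146572968524338 24.672898948745825
slot ang cw from filter x 0.18583586243082123 23.294257206843152
holster pred [ 433.85198977 -205.43919004   81.        ]
collar [[ 431.13933324 -209.37021667   78.        ]] [[ 431.33172609 -203.13697136   78.        ]]
handle top ends scene [[ 418.34081303 -202.20761357  135.        ]
 [ 447.45843228 -210.10685353  135.        ]] top [[ 424.50466426 -198.6832378   135.        ]
 [ 448.51454597 -212.46078355  135.        ]]
```

```bash
cat > ov.py <<'E'
from h import *
from bench import imaging
import sys
def overlay(fx,fy,fyaw,kyaw,a1,a2,tag,kpos=None):
    F=lambda P:np.asarray(P,float)@Rz(fyaw).T+[fx,fy,0]
    th=np.linspace(0,2*np.pi,60)
    ci=lambda x,y,z,r:F(np.c_[x+r*np.cos(th),y+r*np.sin(th),0*th+z])
    ho=F([[0,-126,0]])[0]
    K=lambda P:np.asarray(P,float)@Rz(kyaw).T+(ho+[0,0,28] if kpos is None else kpos)
    L=[(ci(0,60,81,22),(0,0,255)),(ci(0,-60,81,22),(0,0,255)),(ci(0,-126,0,19),(0,255,0)),
       (K(np.c_[18.5*np.cos(th),18.5*np.sin(th),0*th+50]),(0,255,255)),(K([[22,8,107],[-22,8,107],[-22,-8,107],[22,-8,107],[22,8,107]]),(255,255,0)),
       (F([[50,102,0],[50,-102,0],[-50,-102,0],[-50,102,0],[50,102,0]]),(255,0,255))]
    for y,a in((60,a1),(-60,a2)):
        v=np.array([np.cos(a),-np.sin(a),0])*13; L.append((F([[0,y,81]+v,[0,y,81]-v]),(0,255,0)))
    out=[]
    for n,(x,y,w,h),k in(("scene",(255,215,90,75),8),("top",(290,205,100,62),8)):
        d=imaging.get_image(n);C=Cam(d);im=cv2.resize(d["img"][y:y+h,x:x+w,::-1],None,fx=k,fy=k,interpolation=cv2.INTER_CUBIC)
        for P,c in L:
            u=((C.proj(P)+.5-[x,y])*k-.5).round().astype(int); cv2.polylines(im,[u.reshape(-1,1,2)],False,c,1)
        cv2.imwrite(f"pics/{tag}_{n}.png",im)
if __name__=="__main__": overlay(447,-80.1,-.104,-.45,.59,.2,"ov1")
E
python3 ov.py
```

```text
(no output)
```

View pics/ov1_scene.png

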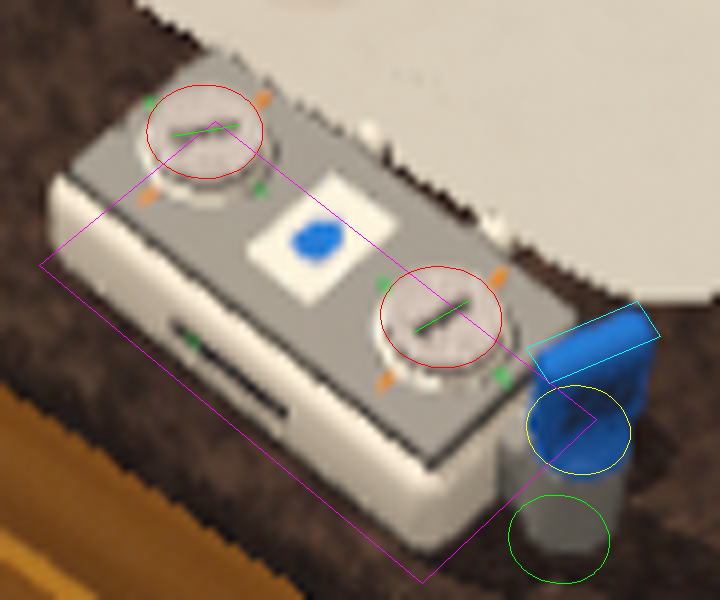

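View pics/ov1_top.png

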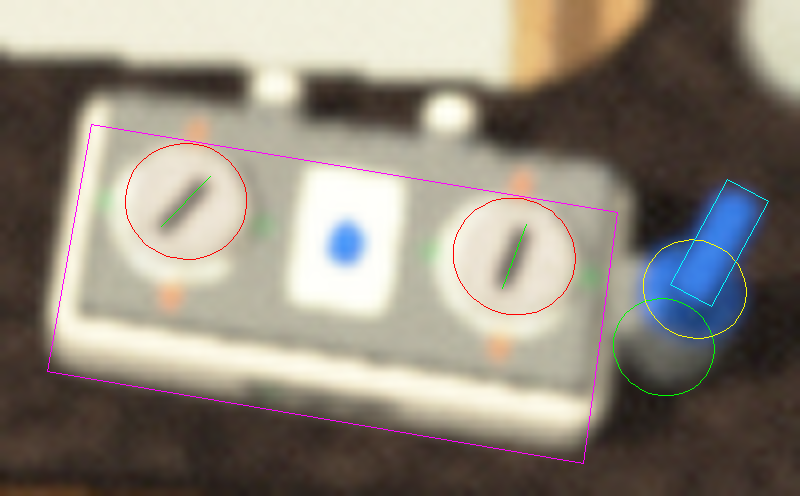

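```bash
cat > c.py <<'E'
from h import *
from bench import imaging,planner,status,bot
S=Cam(imaging.get_image("scene"));T=Cam(imaging.get_image("top"))
sc=lambda p:(np.array(p,float)+.5)/6-.5+[255,215]
tc=lambda p:(np.array(p,float)+.5)/5.7-.5+[290,205]
for z in(100,130,160):
    print(z,"far end",S.onz(sc([(665,315)]),z)[:,:2],T.onz(tc([(718,120)]),z)[:,:2],"near end",S.onz(sc([(610,410)]),z)[:,:2],T.onz(tc([(735,240)]),z)[:,:2])
print("collar",[ (S.onz(sc([(618,450)]),z)[:,:2],T.onz(tc([(680,220)]),z)[:,:2]) for z in (20,40,60)])
fy=-.104;c=np.array([447,-80.1,0])
def R(k): 
    x=np.array([np.cos(k),np.sin(k),0]);z=np.array([0,0,-1.]);return np.c_[x,np.cross(z,x),z]
pts={"hol":(c+Rz(fy)@[0,-126,118],[-.45]),"L":(c+Rz(fy)@[0,60,81-8+90],[-.70,-1.675]),"R":(c+Rz(fy)@[0,-60,163],[-.30,-1.675])}
print(pts)
for add in(0,np.pi):
    for n,(p,ks) in pts.items():
        for k in ks: 
            for dz in(0,60):
                q=planner.inverse_kinematics(p+[0,0,dz],R(k+add)); print(add,n,k,dz,None if q is None else np.round(q,2))
E
python3 c.py
```

```text
100 far end [[ 491.71649909 -295.04263207]] [[ 479.9034082  -313.75696218]] near end [[ 432.47732643 -301.69007283]] [[ 417.64131789 -321.78414535]]
130 far end [[ 472.65400239 -300.84382577]] [[ 469.67369978 -307.09636476]] near end [[ 415.15332441 -307.29618379]] [[ 408.7069433  -314.95654612]]
160 far end [[ 453.59150569 -306.64501947]] [[ 459.44399137 -300.43576734]] near end [[ 397.8293224  -312.90229474]] [[ 399.77256871 -308.12894688]]
collar [(array([[ 462.1590289 , -301.72883576]]), array([[ 450.38441023, -311.20340529]])), (array([[ 450.90936571, -305.19428298]]), array([[ 444.31097085, -307.02996153]])), (array([[ 439.65970253, -308.65973021]]), array([[ 438.23753147, -302.85651778]]))]
{'hol': (array([ 433.91960937, -205.41920595,  118.        ]), [-0.45]), 'L': (array([453.22875744, -20.42418764, 163.        ]), [-0.7, -1.675]), 'R': (array([ 440.77124256, -139.77581236,  163.        ]), [-0.3, -1.675])}
0 hol -0.45 0 [-0.55 -0.13  2.15 -0.    1.12  1.47]
0 hol -0.45 60 [-0.55 -0.2   2.1  -0.    1.24  1.47]
0 L -0.7 0 [-0.16 -0.25  2.17 -0.    1.22  2.11]
0 L -0.7 60 [-0
[... 242 characters left out ...]
 -0.28  2.09 -0.    1.34  2.82]
3.141592653589793 hol -0.45 0 [-0.55 -0.13  2.15 -0.    1.12 -1.67]
3.141592653589793 hol -0.45 60 [-0.55 -0.2   2.1  -0.    1.24 -1.67]
3.141592653589793 L -0.7 0 [-0.16 -0.25  2.17 -0.    1.22 -1.03]
3.141592653589793 L -0.7 60 [-0.16 -0.31  2.11 -0.    1.34 -1.03]
3.141592653589793 L -1.675 0 [-0.16 -0.25  2.17 -0.    1.22 -0.06]
3.141592653589793 L -1.675 60 [-0.16 -0.31  2.11 -0.    1.34 -0.06]
3.141592653589793 R -0.3 0 [-0.42 -0.23  2.15 -0.    1.22 -1.69]
3.141592653589793 R -0.3 60 [-0.42 -0.28  2.09 -0.    1.34 -1.69]
3.141592653589793 R -1.675 0 [-0.42 -0.23  2.15 -0.    1.22 -0.32]
3.141592653589793 R -1.675 60 [-0.42 -0.28  2.09 -0.    1.34 -0.32]
```

```bash
cat >> h.py <<'E'
FY=-.104;FC=np.array([447,-80.1,0])
def R(k): # tool orientation for key yaw k (half turn chosen for joint 6)
    k=k+np.pi; x=np.array([np.cos(k),np.sin(k),0]);z=np.array([0,0,-1.]);return np.c_[x,np.cross(z,x),z]
def FP(y,z): return FC+Rz(FY)@[0,y,z]
E
python3 - <<'E'
from h import *
from bench import *
p=FP(-126,118)
bot.move_to(p+[0,0,90],R(-.45)); print(bot.servo_line(p,f_stop=8,speed=100),status.current_ee_pos())
clamp(80); print(status.current_finger_gap(),status.current_wrist_force(),status.current_wrist_torque(),status.current_time_s())
for n in("scene","top"): cv2.imwrite(f"pics/g_{n}.png",imaging.get_image(n)["img"][:,:,::-1])
a=cv2.imread("pics/g_scene.png")[195:305,265:385]; cv2.imwrite("pics/g_sc.png",cv2.resize(a,None,fx=5,fy=5,interpolation=cv2.INTER_CUBIC))
E
```

```text
False [ 434.44185246 -205.73845966  118.77556097]
15.419864360218284 [ 0.33059354 -0.12460485  0.59006188] [0.02746285 0.04601062 0.01590908] 5.0417
```

View pics/g_sc.png

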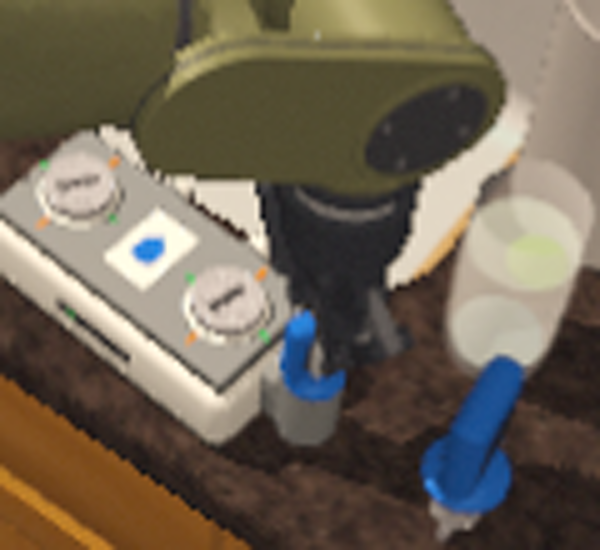

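The gap reads 15.4 mm and the wrist force is almost zero, so the key is gripped on centre. I'll lift it, move over the right screw and check alignment.

Run:
```python
from h import *
from bench import *
p=status.current_ee_pos()
bot.servo_line(np.array(p)+[0,0,65],speed=120)
bot.servo_line(FP(-60,90.8+86),R(-.30),speed=120)
print(status.current_finger_gap(),status.current_wrist_force(),status.current_ee_pos(),FP(-60,0),status.current_time_s())
for n,(x,y,w,h) in(("scene",(280,200,90,90)),("top",(310,190,90,75))):
    im=imaging.get_image(n)["img"][:,:,::-1]
    cv2.imwrite(f"pics/h_{n}.png",cv2.resize(im[y:y+h,x:x+w],None,fx=6.5,fy=6.5,interpolation=cv2.INTER_CUBIC))
```

```text
15.136724899300662 [-0.05530015 -0.62490105 -1.05808454] [ 440.73713125 -139.83314195  176.63634728] [ 440.77124256 -139.77581236    0.        ] 6.5333
```

View pics/h_scene.png

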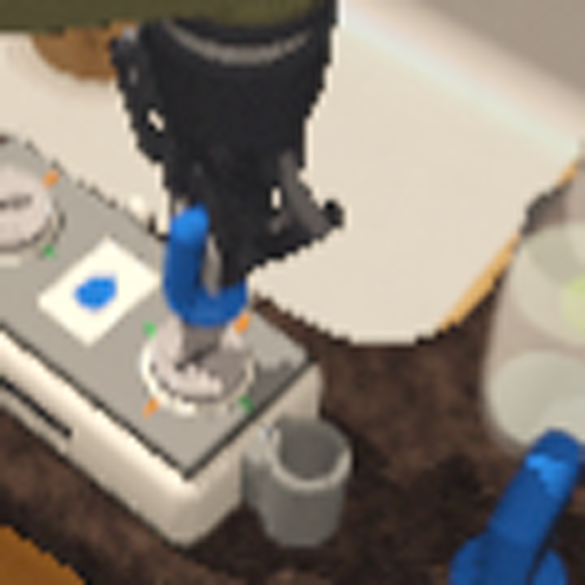

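View pics/h_top.png

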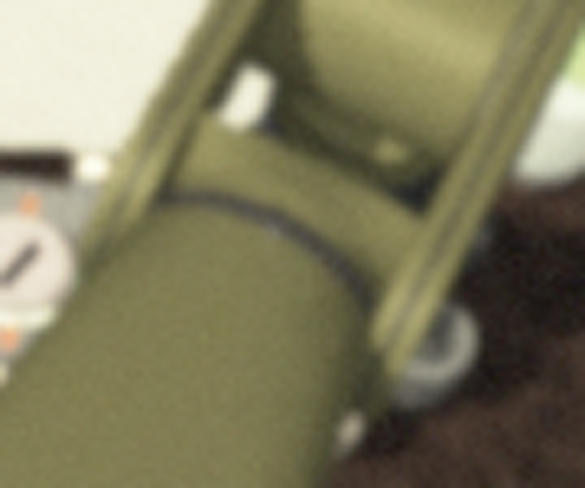

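The key is upright in the jaws, with the blade over the right screw head at crop (195,350). The empty holster rim is visible at crop (313,455). I'll probe downward now.

Run:
```python
from h import *
from bench import *
S=Cam(imaging.get_image("scene"))
print("rim",S.onz([np.array([313,453])/6.5-.4+[280,200]],70),FP(-126,70))
s=bot.servo_line(FP(-60,90.8+74),speed=30,f_stop=8)
print(s,status.current_ee_pos(),"tip z",status.current_ee_pos()[2]-90.8,status.current_wrist_force(),status.current_wrist_torque(),status.current_time_s())
```

```text
rim [[ 437.05846581 -207.41060763   70.        ]] [ 433.91960937 -205.41920595   70.        ]
False [ 440.64322932 -139.73585119  164.52893591] tip z 73.7289359095487 [ 0.03825645  0.6026669  -1.78852745] [-0.00735695  0.01139664 -0.05183238] 7.2333
```

```bash
cat >> h.py <<'E'
def turn(y,a0,amax=1.80,z=90.8+74,lim=0.6,step=.2):
    from bench import bot,status
    a=a0; t0=None
    while a<amax-1e-6:
        a=min(a+(step if a<1.45 else .05),amax)
        bot.move_to(FP(y,z),R(FY-a))
        w=status.current_wrist_torque();f=status.current_wrist_force()
        print(round(a,3),np.round(w,3),np.round(f,1),round(status.current_time_s(),2))
        if a>1.5 and abs(w[2])>lim: break
    return a
E
python3 - <<'E'
from h import *
turn(-60,.2)
from bench import imaging,status
im=imaging.get_image("scene")["img"][:,:,::-1][200:290,265:365]
cv2.imwrite("pics/r1.png",cv2.resize(im,None,fx=6.5,fy=6.5,interpolation=cv2.INTER_CUBIC)); print(status.current_finger_gap(),status.current_ee_pos())
E
```

```text
0.4 [ 0.372 -0.228  0.052] [ 1.   1.4 -0.5] 7.54
0.6 [ 0.404 -0.343  0.049] [ 1.1  1.7 -1.5] 7.85
0.8 [ 0.489 -0.42   0.148] [ 1.6  1.7 -1.8] 8.16
1.0 [ 0.505 -0.394  0.109] [ 2.1  2.3 -2.2] 8.47
1.2 [ 0.543 -0.351  0.101] [ 1.5  2.3 -0.4] 8.78
1.4 [ 0.512 -0.282  0.072] [ 1.1  2.2 -0.1] 9.08
1.6 [ 0.579 -0.301  0.047] [0.8 3.  0.6] 9.39
1.65 [ 0.517 -0.24   0.054] [1.8 2.6 0.5] 9.64
1.7 [ 0.58  -0.166  0.095] [1.  3.2 0.3] 9.89
1.75 [ 0.625 -0.189  0.125] [0.7 2.8 0.5] 10.14
1.8 [ 0.637 -0.136  0.164] [1.  2.2 0.1] 10.39
14.802357772664568 [ 440.7457998  -139.75762729  164.83638348]
```

View pics/r1.png

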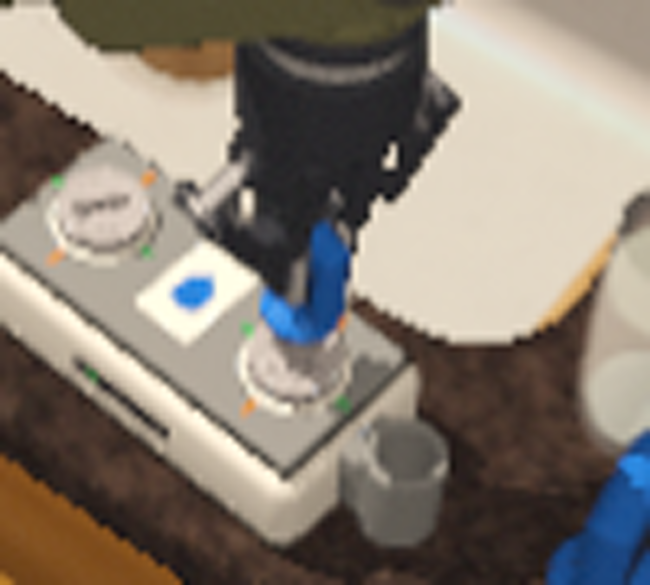

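Run:
```python
from h import *
turn(-60,1.8,amax=2.0,lim=.35)
from bench import imaging,status,bot
# back off to relax, lift out, look
bot.move_to(FP(-60,90.8+74),R(FY-1.62)); print(status.current_wrist_torque(),status.current_wrist_force())
bot.servo_line(FP(-60,90.8+110),speed=80)
bot.servo_line(FP(45,90.8+125),R(FY-.6),speed=150)
for n,(x,y,w,h) in(("scene",(265,200,100,90)),("top",(290,200,100,65))):
    im=imaging.get_image(n)["img"][:,:,::-1]
    cv2.imwrite(f"pics/k_{n}.png",cv2.resize(im[y:y+h,x:x+w],None,fx=6.5,fy=6.5,interpolation=cv2.INTER_CUBIC))
```

```text
1.85 [ 0.687 -0.149  0.408] [0.6 2.8 1.3] 10.69
[-0.01924116  0.01569488 -0.02423427] [-0.67804839  0.34661281 -0.93419427]
```

View pics/k_scene.png

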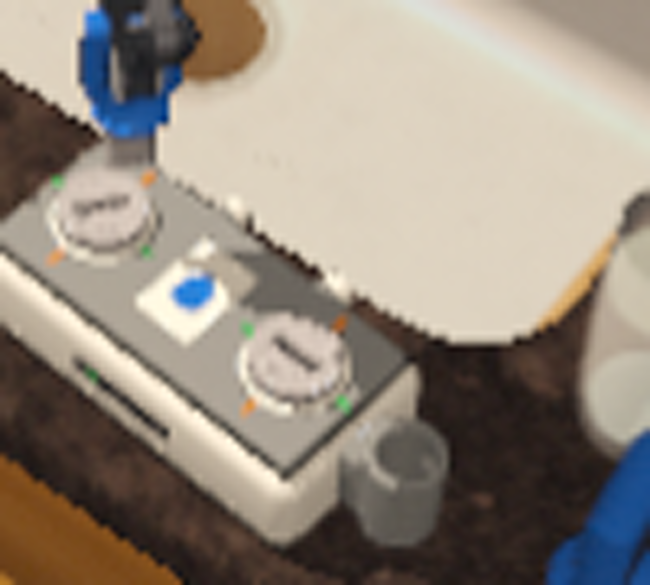

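View pics/k_top.png

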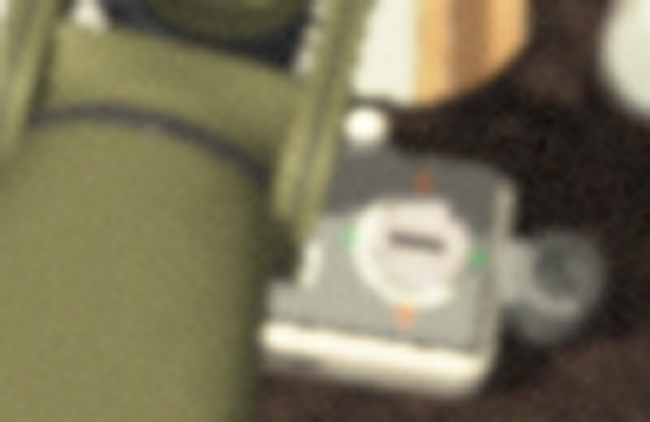

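The right slot at top crop (390,237)–(443,245) is in line with the green marks at (348,236) and (482,257), and the torque jumped to 0.41 N m, so that screw is at its stop. On to the left screw.

Run:
```python
from h import *
from bench import *
T=Cam(imaging.get_image("top"))
g=lambda p:(np.array(p,float)+.5)/6.5-.5+[290,200]
print("rim top",T.onz(g([(562,275)]),70))
bot.servo_line(FP(60,90.8+86),R(FY-.6),speed=120)
s=bot.servo_line(FP(60,90.8+74),speed=30,f_stop=8)
print(s,"tip z",status.current_ee_pos()[2]-90.8,status.current_wrist_force(),status.current_wrist_torque(),status.current_time_s())
if not s: 
    a=turn(60,.6,amax=2.05,lim=.35)
    print(status.current_wrist_force(),a)
```

```text
rim top [[ 432.47833958 -205.71250709   70.        ]]
False tip z 73.84078581600203 [-0.79548126  0.33845393 -0.34780868] [-2.21731198e-02 -8.96770121e-05 -1.95930651e-03] 13.9917
0.8 [0.015 0.01  0.054] [-1.   0.2 -1.3] 14.3
1.0 [-0.085  0.151  0.033] [ 0.  -0.6 -0.8] 14.61
1.2 [-0.114  0.367  0.066] [-1.4 -1.5 -0.3] 14.92
1.4 [-0.197  0.502  0.071] [-2.1 -2.   1.1] 15.22
1.6 [-0.202  0.76   0.102] [-3.1 -0.3  2.5] 15.53
1.65 [-0.212  0.943  0.124] [-4. -1.  2.] 15.78
1.7 [-0.248  1.078  0.088] [-4.7 -0.9  3. ] 16.03
1.75 [-0.203  1.12   0.117] [-4.7 -1.2  1.9] 16.28
1.8 [-0.178  1.158  0.175] [-5.5 -1.   2.6] 16.53
1.85 [-0.159  1.15   0.362] [-4.4 -1.1  3.2] 16.78
[-4.4080169  -1.06763961  3.24967913] 1.85
```

Run:
```python
from h import *
from bench import *
bot.move_to(FP(60,90.8+74),R(FY-1.66)); print(status.current_wrist_torque(),status.current_wrist_force())
bot.servo_line(FP(60,90.8+110),speed=80)
bot.servo_line([434.3,-205.7,90.8+28+62],R(-.45),speed=150)
print(status.current_wrist_force(),status.current_finger_gap(),status.current_time_s())
for n,(x,y,w,h) in(("scene",(255,190,110,100)),("top",(290,200,100,65))):
    im=imaging.get_image(n)["img"][:,:,::-1]
    cv2.imwrite(f"pics/m_{n}.png",cv2.resize(im[y:y+h,x:x+w],None,fx=6,fy=6,interpolation=cv2.INTER_CUBIC))
```

```text
[-0.06096075  0.61347506  0.03987468] [-3.46718499  0.01972923 -0.02336493]
[ 0.48390962 -0.08898646 -1.37407448] 15.103739787478041 19.2083
```

View pics/m_scene.png

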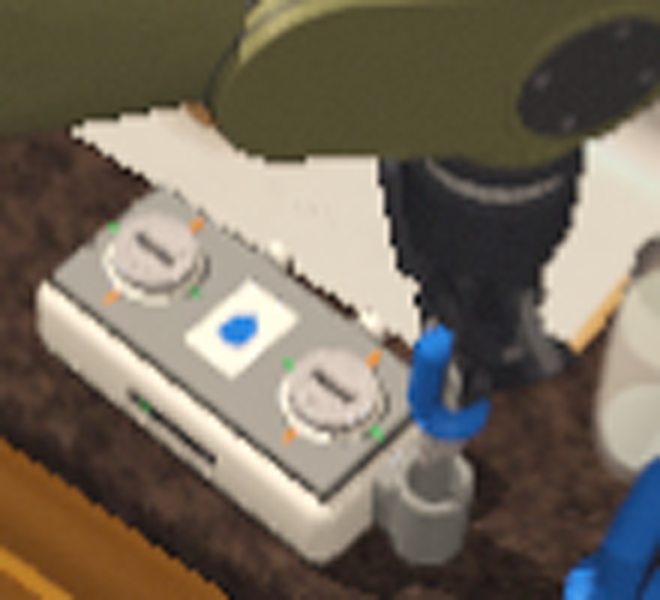

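View pics/m_top.png

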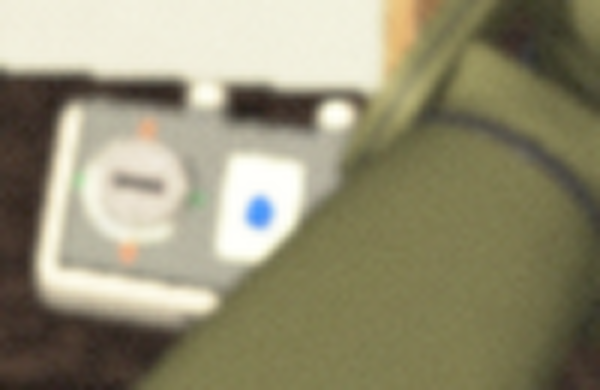

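Run:
```python
from h import *
from bench import *
def pca(C,img,y):
    yy,xx=np.mgrid[0:420,0:560]; P=C.onz(np.c_[xx.ravel(),yy.ravel()],81)-FP(y,81)
    g=img.mean(2).ravel(); m=np.hypot(P[:,0],P[:,1])<16; ref=np.median(g[m]); w=np.clip(ref-g[m]-15,0,None)
    Q=P[m,:2]; c=np.average(Q,axis=0,weights=w); V=np.linalg.eigh(np.cov(Q.T,aweights=w))[1][:,1]
    a=(FY-np.arctan2(V[1],V[0]))%np.pi; return c.round(1),round(a,3)
for n in("scene","top"):
    d=imaging.get_image(n);C=Cam(d)
    for y in(60,-60): print(n,y,pca(C,d["img"],y))
    im=cv2.imread(f"pics/{n}0.png"); print("at start",[pca(C,im,y) for y in(60,-60)])
```

```text
scene 60 (array([-0.2, -0.7]), np.float64(1.586))
scene -60 (array([ 0.9, -0.2]), np.float64(1.567))
at start [(array([-1., -0.]), np.float64(0.533)), (array([-0. , -0.6]), np.float64(0.143))]
top 60 (array([-1.4,  0.5]), np.float64(1.578))Traceback (most recent call last):
  File "<stdin>", line 10, in <module>
  File "<stdin>", line 6, in pca
    raise ZeroDivisionError(
        "Weights sum to zero, can't be normalized")
ZeroDivisionError: Weights sum to zero, can't be normalized
```

Both screws measure about 1.57 rad, so they are at their stops. Next, the key goes back in the holster.

Run:
```python
from h import *
from bench import *
p=[434.3,-205.7]
s=bot.servo_line(p+[90.8+28+38],speed=60,f_stop=8)
print(s,status.current_ee_pos(),status.current_wrist_force(),status.current_wrist_torque())
if not s:
    s=bot.servo_line(p+[90.8+28-1],speed=40,f_stop=8)
    print(s,status.current_ee_pos(),status.current_wrist_force(),status.current_wrist_torque(),status.current_time_s())
```

```text
False [ 434.09062719 -205.56426879  156.24845024] [ 0.45515702  0.10986846 -1.300525  ] [ 0.02052143 -0.01224757 -0.00626343]
True [ 433.8640277  -205.42989247  118.18961376] [-0.30032234  0.78972003  4.57848521] [ 0.00400757  0.04006451 -0.02835493] 20.8833
```

Run:
```python
from h import *
from bench import *
let_go(); bot.pause(.3)
p=np.array(status.current_ee_pos()); bot.servo_line(p+[0,0,110],speed=120)
bot.move_to([330,150,300],R(-.45)); bot.pause(.5)
print(status.current_wrist_force(),status.current_time_s())
from ov import overlay
overlay(447,-80.1,-.104,-.45,1.571,1.571,"end")
im=imaging.get_image("scene")["img"][:,:,::-1]; cv2.imwrite("pics/end_full.png",im)
```

```text
[-0.47735759 -1.0250302   0.5484536 ] 24.8417
```

View pics/end_scene.png

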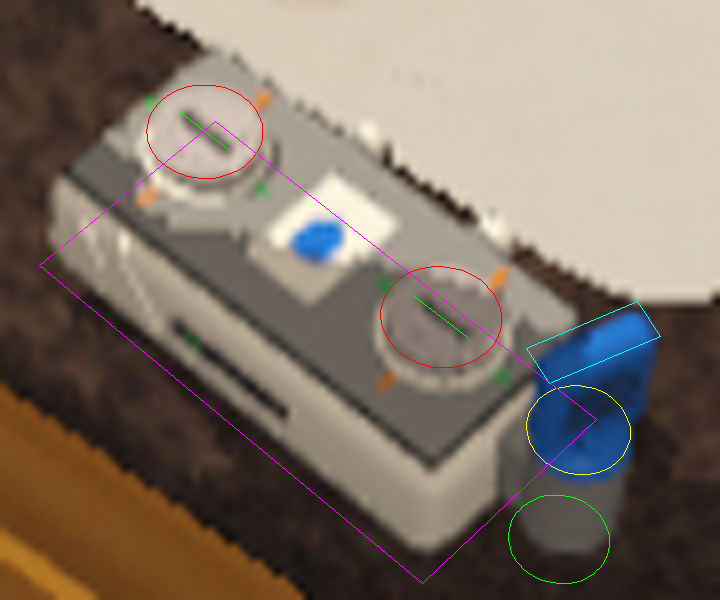

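View pics/end_top.png

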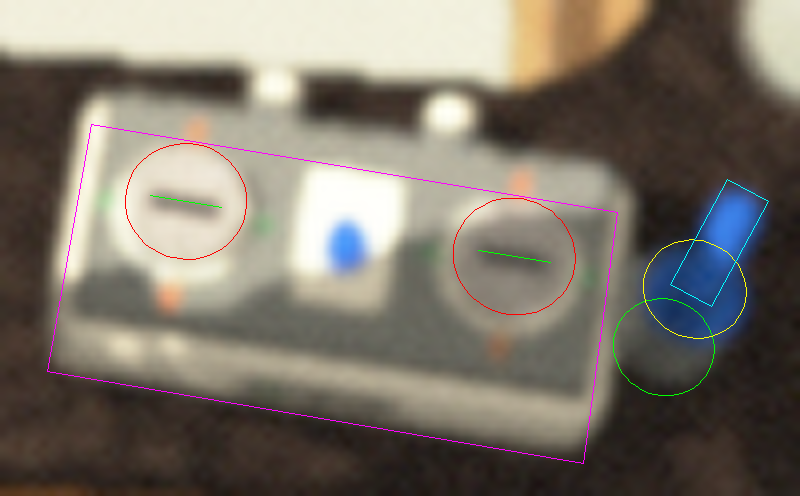

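View pics/end_full.png

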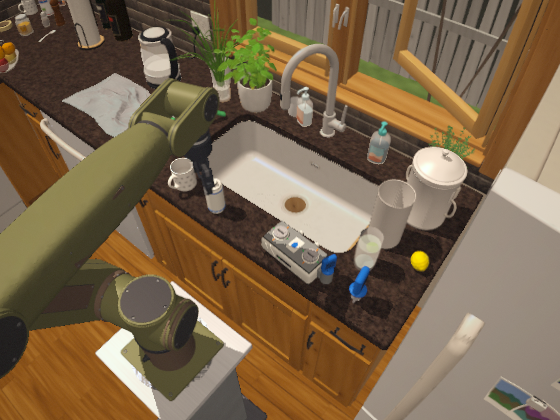

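Both slots lie along the green marks, at scene crop (205,131) and (441,317). The key's handle top (593,343) and collar (578,430) are back where they started, and the mug, cartridge and glass haven't moved. The gripper is clear at z = 300 mm, so I'm handing the job in.

```bash
python3 -c "
from bench import *
finish_job()"
```

```text
the job is handed in; nothing more can be done
```

Both screws are turned to their stops, the key is back in the holster, and the job is handed in. The robot's clock read about 25 s of the 72 s allowed.

- **Screws:** I turned the right screw first, then the left, each clockwise until the wrist torque jumped to about 0.4 N m (0.41 right, 0.36 left). In the pictures the slots measured about 1.57 rad (right) and 1.58 rad (left). The "top" camera's view of the right screw was blocked by the arm when I took those measurements, so that figure comes from the "scene" camera. Later "top" pictures showed both slots in line with the green marks.
- **Key:** It met resistance at the same height it was picked up from, which is the collar on the rim. The final pictures show it upright and matching its starting position.
- **Bystanders:** By eye, the old cartridge, mug and glass had not moved. The gripper ended well clear of everything at z = 300 mm.
- **Disagreements:** The drawn outline of the case's foot came out several mm larger than the pictured case. One "scene" reading of the holster rim was about 3–4 mm off the other estimates. I relied on the other readings, and the key seated without side force.

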